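# Find the hidden catch plate of the battery box and press it

## Robot

A 6-joint arm with a two-finger parallel gripper is mounted at the origin on the work surface. World frame = base frame: x ahead of the robot, y to its left, z up, the work surface at z = 0. Lengths are in mm, angles in degrees, forces in N, time in s.
With the tool pointing down it reaches from about 350 to 850 mm from the base axis. Payload 8.1 kg.
Tool frame: the origin (TCP) lies midway between the tips of the shut fingers; the grasp point (between the pads) lies 19 mm behind it; z points along the fingers, y is the direction in which the jaws open and shut (so a half turn about z gives the same grasp; the last joint's range is limited). The gripper opens to 93 mm and grips with 3 to 60 N. Pads are 15 mm wide; open, the fingers measure 128 mm over their backs; the gripper's body (75 mm by 188 mm) begins 65 mm behind the grasp point.
Start: joints at [-75.08, 7.471, 85.268, -0, 87.261, -4.893], TCP at [203.39, -564.48, 184.435] pointing down, gripper open.
Joint ranges: [-169.43, 169.43], [-51.17, 129.36], [1.28, 143.12], [-76.62, 256.62], [0, 156.53], [-152.29, 152.29]. Speed limits (degrees/s): [136.94, 136.94, 159.86, 180, 180, 180].

## Interface

Orientations are given as a 3x3 rotation matrix whose columns are the frame's x, y, z axes.
In Python, from workcell import robot gives the robot as it stands.
- The arm moves only by the shell command python3 -m jog 'ROWS' [FORCE]. ROWS is JSON, a list of rows, each a list of 7 numbers: the shift along the tool's x, y, z normalised to -1 to 1, where 1 is 0.02 m, then the turn, a rotation vector about the tool's x, y, z normalised to -1 to 1, where 1 is 0.15 rad, then the gripper's target within -1 to 1 (fully open at 1, half-way at 0, shut at -1). In form: [[x, y, z, rx, ry, rz, jaw], ...]. A call has 1 to 8 rows; each row shifts and turns the commanded pose from where the row before left it, along the tool's axes as they then stand; what a row does not reach is not made up. A row lasts 1/10 s, in which the tool goes at most 50 mm and 8.59 degrees, less where a joint would pass 70% of its speed; a pose out of reach is approached as far as the arm can. A call with a number of a shift or a turn outside -1 to 1 is refused whole. A call with a gripper value outside its range is refused whole. The fingers move at their own pace and stop on an object; FORCE is the grip in N (left out, the last holds). Time passes only in rows, so rows that do not move let the fingers close. It gives the time, the measured TCP pose, the force and the opening at its end, in the units of the state.
- robot.state(): the state, without advancing time (a new reading comes with each control period).
- robot.grab_frame(name): name is "scene" or "side" or "wrist"; returns a dict with "pixels" (400x640x3 uint8, red, green, blue), "K" (3x3 intrinsics, pixels), "origin" and "attitude" of the camera in the world. Camera axes: x right, y up, looking along -z (the intrinsics and any distortion apply to the point x, -y, -z); pixel columns grow to the right and rows downward; lengths in mm; the calibration is good to about 2 mm. A picture is of the moment at which its call begins. There is no depth.
- robot.finish_job(): hands the job in, once; it reports no verdict.
The state is a dict: "clock": time; "q": joint angles; "dq": joint speeds; "joint_torque": joint torques, N m; "ee_pos": TCP position; "tool_rot": TCP orientation; "ft_force": force on the tool from outside, world axes, zero at the start; "ft_torque": the same for the moment, N m; "gripper_width": finger opening in mm.
Only numpy, scipy, OpenCV 4.12 (cv2) and the standard library are available. Lean on these libraries where they do the work, as an engineer would, in place of code of your own. Each camera call takes 0.05 s, during which the arm holds its last target.

## Task

The tile saw's battery box is shut. One of the five look-alike cover plates sunk in its top panel is a sprung push-catch: feel along the row with a fingertip for the one that gives and press it down until the battery door springs up, then draw the hand away so that the plate comes back up. Leave the door open, and do not pick up or shift the other things lying about.

Things in the scene. Friction and masses are not known exactly. Their poses are not given: they have to be found in the camera images.
- battery_box: grey steel battery box fixed on the table, 210 mm (its x) by 380 mm (its y), 75 mm high; origin at the centre of its underside, z up; its -x side faces the robot at yaw 0, +y is its left. Its top panel is level and rigid, 75 mm above the table. The row of cover plates runs along y in its near part, the battery door lies behind the row.
- plate_row (a point): centre of the face of the middle cover plate, 73 mm up (box frame x -65 mm, y 0), axes as the box. Five identical grey plates, 48 mm (x) by 58 mm (y), lie at y -132, -66, 0, 66, 132 mm from it; every face is 2 mm below the panel in its own 50 x 60 mm recess, 6 mm ribs between. Four are rigid blanks; one, at any of the five places, is the catch and gives when pressed.
- door_edge (a point): middle of the battery door's near edge, on its top; moves with the door. The door is a grey panel 112 mm (x) by 178 mm (y), level with the top panel while shut; near edge at x -17 mm, hinge along y at x 96 mm in the box frame.
- catch (a joint): how far the sprung catch plate (whichever of the five it is) is pressed straight down, in m: 0 at rest, 0.006 fully down. It starts to move at about 1.5 N and takes about 5 N fully down; it springs back when let go. Pressed beyond about 0.005 it frees the door.
- bay_door (a joint): opening angle of the battery door in rad: 0 shut and held by the catch, springs to about 0.55 by itself when the catch is pressed; the near edge then stands about 60 mm above the panel. It stays open by its spring.
- spacer_jar: clear plastic jar with white cap, 40 mm diameter, 50 mm high, standing on the box's deck left of the door; origin at the centre of its underside
- tile_offcut: white tile offcut 60 x 50 x 9 mm lying on the box's deck right of the door; origin at the centre of its underside
- pencil: carpenter's pencil 150 x 12 x 12 mm lying on the table in front of the box; origin at the centre of its underside, long axis y
- tape_measure: black tape-measure case 45 x 65 x 35 mm on the table in front of the box; origin at the centre of its underside
- brick: red brick 100 x 200 x 60 mm on the table to the right; origin at the centre of its underside
- trowel: flat trowel 240 mm long lying on the table to the left; origin under its middle, long axis x
- bucket: small black mixing pail 140 mm across, 120 mm high, on the table to the left; origin at the centre of its underside

How it is judged:
By the outcome, as a careful person would: the job done as asked, in the order asked, and still so for the second after the job is handed in, with the robot touching nothing.
It also fails if it takes over 51 s, if anything falls off the work surface, if the arm or the gripper's body presses on something with over 40 N, if the wrist force passes 120 N, or if a joint passes its speed limit or range.

## Working session

There is one attempt and no reset: what is moved stays moved. The work goes in short steps, Python scripts to look and compute and a shell command to move; the robot and the scene stay as the last step left them, time stands still between calls to the robot, and variables do not carry over. Pictures are saved under pics/ and viewed, and the job is handed in when it is done.

```bash
mkdir -p pics
python3 - <<'E'
from workcell import robot
import cv2,numpy as np
for n in ["scene","side","wrist"]:
    f=robot.grab_frame(n); cv2.imwrite(f"pics/{n}0.png",f["pixels"][:,:,::-1])
    np.savez(f"pics/{n}0.npz",**{k:f[k] for k in f})
    print(n,f.keys(),np.round(f["K"],1).tolist(),np.round(f["origin"],1),np.round(f["attitude"],3).tolist())
s=robot.state();print(s)
E
```

```text
scene dict_keys(['pixels', 'K', 'origin', 'attitude']) [[428.8, 0.0, 318.7], [0.0, 428.8, 203.8], [0.0, 0.0, 1.0]] [1488.1 -275.1  883.8] [[0.27, -0.619, 0.738], [0.963, 0.172, -0.208], [0.002, 0.767, 0.642]]
side dict_keys(['pixels', 'K', 'origin', 'attitude']) [[417.6, 0.0, 325.8], [0.0, 417.6, 196.4], [0.0, 0.0, 1.0]] [-133.6  865.3  913.5] [[-0.788, 0.37, -0.493], [-0.616, -0.459, 0.64], [0.011, 0.807, 0.59]]
wrist dict_keys(['pixels', 'K', 'origin', 'attitude']) [[276.6, 0.0, 321.7], [0.0, 276.6, 200.2], [0.0, 0.0, 1.0]] [ 283.  -535.4  382.7] [[0.339, 0.896, 0.286], [-0.941, 0.324, 0.101], [-0.002, -0.304, 0.953]]
{'clock': 0.15, 'q': array([-7.50820356e+01,  7.50526146e+00,  8.53161791e+01, -9.88626132e-04,
        8.72615194e+01, -4.89452571e+00]), 'dq': array([-0.04062111, -0.13798521, -0.25059406, -0.04997985, -0.04344981,
       -0.0121591 ]), 'joint_torque': array([ 6.59720499e-04, -5.60477185e+01, -4.92333663e+01,  7.68557237e-02,
        3.05275514e-02, -8.59956185e-05]), 'ee_pos': array([ 203.23688776, -564.00073316,  183.61567654]), 'tool_rot': array([[ 9.40806641e-01,  3.38943525e-01, -3.89401484e-04],
       [ 3.38943732e-01, -9.40805613e-01,  1.39468490e-03],
       [ 1.06368315e-04, -1.44411401e-03, -9.99998952e-01]]), 'ft_force': array([0.07122589, 0.34632562, 1.03669146]), 'ft_torque': array([-0.00766657, -0.0049075 ,  0.05683784]), 'gripper_width': 93.27838282294296}
```

View pics/scene0.png

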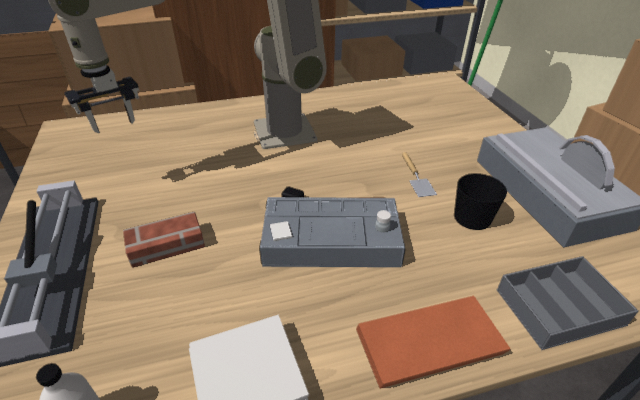

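View pics/side0.png

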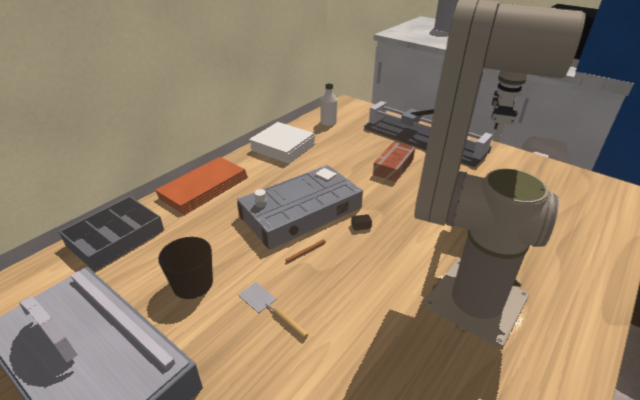

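The scene view shows the grey box around columns 260-405, rows 197-265. In the side view it sits around columns 238-362, rows 170-242. I'll zoom in on both.

Run:
```python
import cv2
a=cv2.imread("pics/scene0.png")[185:275,250:415]; cv2.imwrite("pics/scz.png",cv2.resize(a,None,fx=4.8,fy=4.8,interpolation=cv2.INTER_CUBIC))
a=cv2.imread("pics/side0.png")[160:250,230:370]; cv2.imwrite("pics/siz.png",cv2.resize(a,None,fx=5,fy=5,interpolation=cv2.INTER_CUBIC))
```

```text
(no output)
```

View pics/scz.png

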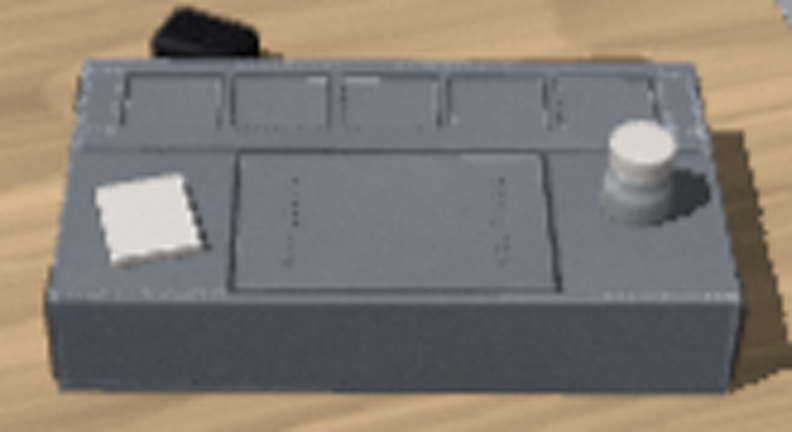

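View pics/siz.png

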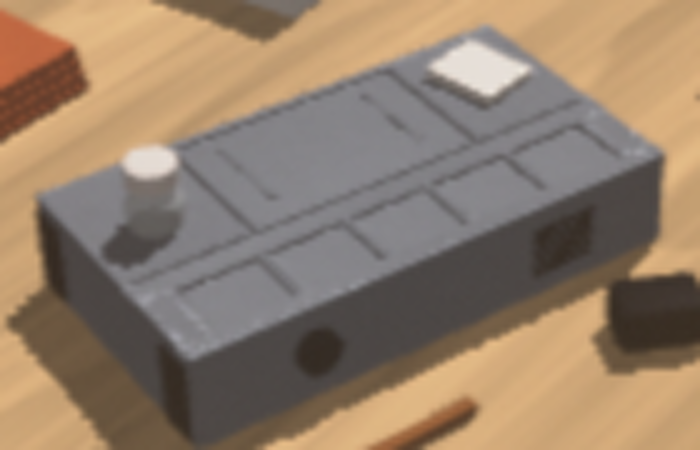

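Both zooms show the top panel's four corners clearly. I'll cast them onto z=75 mm and fit the box pose.

```bash
cat > h.py <<'E'
import numpy as np
def cast(f,uv,z):
    K=f["K"];out=[]
    for u,v in uv:
        d=np.linalg.inv(K)@[u,v,1.]; d=f["attitude"]@np.array([d[0],-d[1],-d[2]])
        o=f["origin"]; out.append(o+d*(z-o[2])/d[2])
    return np.array(out)
def fit(L,W):
    L=np.array(L)[:,:2];W=np.array(W)[:,:2];a=L.mean(0);b=W.mean(0)
    U,S,V=np.linalg.svd((L-a).T@(W-b));R=V.T@U.T
    t=b-R@a;return R,t,W-(L@R.T+t)
E
python3 - <<'E'
import numpy as np
from h import *
L=[(-105,-190),(-105,190),(105,-190),(105,190)]
c={"scene":[(84,62),(695,65),(50,297),(738,300)],"side":[(662,152),(190,360),(490,28),(42,193)]}
off={"scene":(4.8,250,185),"side":(5,230,160)}
A=[]
for n in c:
    f=np.load(f"pics/{n}0.npz");s,x,y=off[n]
    W=cast(f,[((u+.5)/s-.5+x,(v+.5)/s-.5+y) for u,v in c[n]],75)
    R,t,r=fit(L,W);A.append(W);print(n,t,np.degrees(np.arctan2(R[1,0],R[0,0])),r.round(1).tolist())
R,t,r=fit(L,sum(A)/2);print(t,np.degrees(np.arctan2(R[1,0],R[0,0])))
for y in (-132,-66,0,66,132): print(y,(R@[-65,y]+t).round(1))
E
```

```text
scene [6.39550715e+02 2.95834186e-01] -16.00278951043974 [[3.3, -0.7], [3.3, -0.5], [-2.4, 2.5], [-4.1, -1.3]]
side [639.62189429   0.8346369 ] -16.086623387437516 [[5.3, 0.4], [1.0, -1.8], [-3.4, 5.3], [-2.8, -3.9]]
[6.39586305e+02 5.65235543e-01] -16.044538510172025
-132 [ 540.6 -108.3]
-66 [558.9 -44.9]
0 [577.1  18.5]
66 [595.4  82. ]
132 [613.6 145.4]
```

```bash
python3 -m jog '[[0,0,0,0,0,0.834,-1],[0,0,0,0,0,0.834,-1],[0,0,0,0,0,0.834,-1],[0,0,0,0,0,0.834,-1],[0,0,0,0,0,0.834,-1],[0,0,0,0,0,0,-1]]' 20
cat > go.py <<'E'
import sys,numpy as np
from workcell import robot
th=np.radians(-16.04);t=np.array([639.6,0.6])
R=np.array([[np.cos(th),-np.sin(th)],[np.sin(th),np.cos(th)]])
s=robot.state();p=s["ee_pos"]
def info(y,z):
    w=R@[-65,y]+t; d=np.array([*w,z])-p
    return (s["tool_rot"].T@d/20).round(3)
b=R.T@(p[:2]-t)
print("t",round(s["clock"],2),"box xy",b.round(1),"z",p[2].round(2),"F",s["ft_force"].round(2),"yaw",np.degrees(np.arctan2(*s["tool_rot"][[1,0],0])).round(2),"Tz",s["tool_rot"][:,2].round(4),"w",round(s["gripper_width"],1),"q",s["q"].round(1))
if len(sys.argv)>2: print("units to go",info(float(sys.argv[1]),float(sys.argv[2])))
E
python3 go.py -132 100
```

```text
clock: 0.75
ee_pos: [203.3, -564.3, 184.0]
tool_rot: [[0.961, -0.278, -0.0], [-0.278, -0.961, 0.001], [-0.0, -0.001, -1.0]]
ft_force: [-0.5, -0.5, -0.3]
gripper_width: 49.4
t 0.75 box xy [-263.2 -663.4] z 184.02 F [-0.53 -0.53 -0.32] yaw -16.14 Tz [-2.e-04  7.e-04 -1.e+00] w 49.4 q [-75.1   7.5  85.3  -0.   87.3  31.1]
units to go [  9.865 -26.585   4.213]
```

```bash
python3 -m jog '[[0.4,-1,0,0,0,0,-1],[0.4,-1,0,0,0,0,-1],[0.4,-1,0,0,0,0,-1],[0.4,-1,0,0,0,0,-1],[0.4,-1,0,0,0,0,-1],[0.4,-1,0,0,0,0,-1],[0.4,-1,0,0,0,0,-1],[0.4,-1,0,0,0,0,-1]]' 
python3 -m jog '[[0.4,-1,0,0,0,0,-1],[0.4,-1,0,0,0,0,-1],[0.4,-1,0,0,0,0,-1],[0.4,-1,0,0,0,0,-1],[0.4,-1,0,0,0,0,-1],[0.4,-1,0,0,0,0,-1],[0.4,-1,0,0,0,0,-1],[0.4,-1,0,0,0,0,-1]]' 
python3 -m jog '[[0.4,-1,0,0,0,0,-1],[0.4,-1,0,0,0,0,-1],[0.4,-1,0,0,0,0,-1],[0.4,-1,0,0,0,0,-1],[0.4,-1,0,0,0,0,-1],[0.4,-1,0,0,0,0,-1],[0,0,0,0,0,0,-1],[0,0,0,0,0,0,-1]]' |tail -5
python3 go.py -132 100
```

```text
clock: 1.55
ee_pos: [309.5, -427.5, 184.2]
tool_rot: [[0.962, -0.272, -0.0], [-0.272, -0.962, 0.0], [-0.0, -0.0, -1.0]]
ft_force: [0.1, 0.1, 0.2]
gripper_width: 0.7
clock: 2.35
ee_pos: [415.1, -291.4, 184.3]
tool_rot: [[0.962, -0.272, -0.0], [-0.272, -0.962, 0.0], [-0.0, -0.0, -1.0]]
ft_force: [0.3, -0.2, -0.2]
gripper_width: 0.5
clock: 3.15
ee_pos: [493.9, -190.0, 184.2]
tool_rot: [[0.962, -0.273, -0.001], [-0.273, -0.962, -0.0], [-0.0, 0.0, -1.0]]
ft_force: [0.1, -0.4, 0.3]
gripper_width: 0.6
t 3.15 box xy [ -87.4 -223.5] z 184.24 F [ 0.15 -0.43  0.32] yaw -15.82 Tz [-5.e-04 -1.e-04 -1.e+00] w 0.6 q [-26.6  -3.5  96.5  -0.   87.   79.2]
units to go [ 1.138 -4.571  4.21 ]
```

```bash
python3 -m jog '[[0.228,-0.914,0.8,0,0,0,-1],[0.228,-0.914,0.8,0,0,0,-1],[0.228,-0.914,0.9,0,0,0,-1],[0.228,-0.914,0.9,0,0,0,-1],[0.228,-0.914,0.8,0,0,0,-1],[0,0,0,0,0,0,-1],[0,0,0,0,0,0,-1]]' >/dev/null
python3 go.py -132 73
python3 - <<'E'
from workcell import robot
import cv2,numpy as np
for n in ["side","wrist"]:
    f=robot.grab_frame(n); p=f["pixels"][:,:,::-1]
    if n=="side": p=cv2.resize(p[120:270,200:400],None,fx=4,fy=4,interpolation=cv2.INTER_CUBIC)
    cv2.imwrite(f"pics/{n}1.png",p)
    np.savez(f"pics/{n}1.npz",**{k:f[k] for k in f})
E
```

```text
t 3.85 box xy [ -64.9 -133.1] z 100.29 F [ 0.46 -0.44  0.43] yaw -15.96 Tz [-1.2e-03 -2.0e-04 -1.0e+00] w 0.3 q [-16.7   3.2  98.7  -0.   78.1  89.2]
units to go [-0.005 -0.055  1.364]
```

View pics/side1.png

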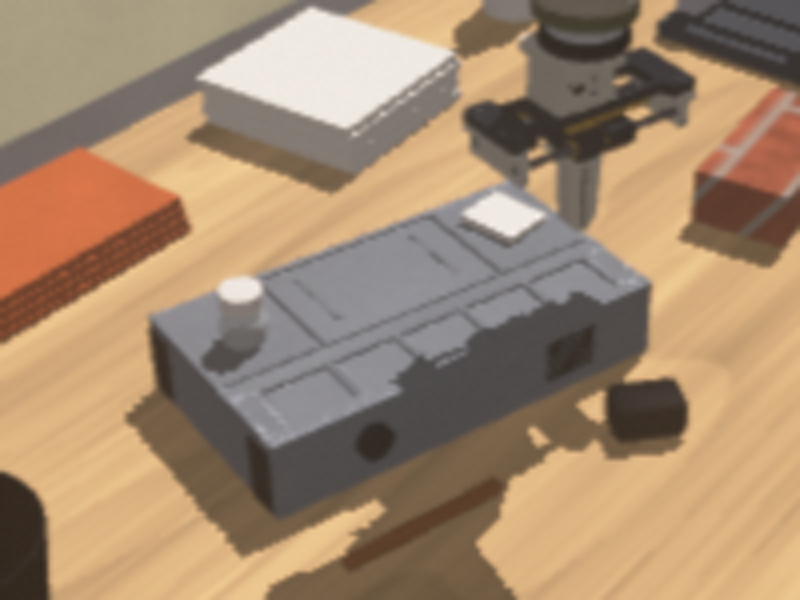

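View pics/wrist1.png

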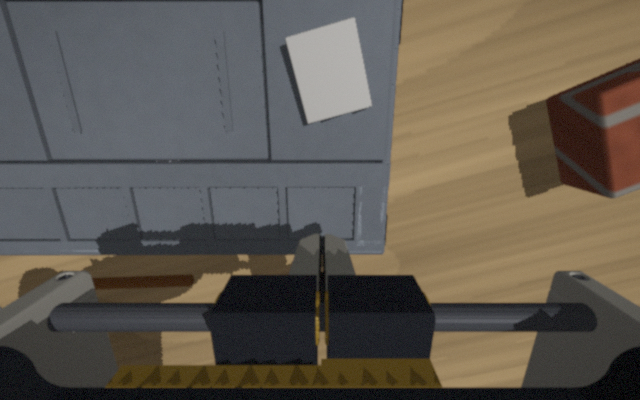

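The shut fingertips (wrist pixel ~322,237) sit over the rightmost plate (columns 287-357, rows 187-240). I'll check the plate position by ray before going down.

Run:
```python
import numpy as np
from h import *
f=np.load("pics/wrist1.npz")
th=np.radians(-16.04);t=np.array([639.6,0.6]);R=np.array([[np.cos(th),-np.sin(th)],[np.sin(th),np.cos(th)]])
for uv in [(287,188),(355,187),(278,187),(209,188),(355,238),(132,188),(54,188),(386,250),(270,159),(50,159)]:
    w=cast(f,[uv],75)[0]; print(uv,w.round(1),(R.T@(w[:2]-t)).round(1))
```

```text
(287, 188) [571.7 -88.3  75. ] [ -40.7 -104.2]
(355, 187) [ 556.8 -143.7   75. ] [ -39.8 -161.5]
(278, 187) [574.6 -81.3  75. ] [-39.8 -96.7]
(209, 188) [589.8 -25.1  75. ] [-40.7 -38.5]
(355, 238) [ 511.  -132.3   75. ] [ -86.9 -163.3]
(132, 188) [607.7  37.2  75. ] [-40.7  26.4]
(54, 188) [625.8 100.4  75. ] [-40.8  92.1]
(386, 250) [ 491.6 -156.5   75. ] [ -98.8 -191.9]
(270, 159) [598.8 -82.6  75. ] [-16.2 -91.3]
(50, 159) [648.3  89.8  75. ] [-16.3  88.2]
```

```bash
python3 -m jog '[[0,-0.03,0.6,0,0,0,-1],[0,0,0.55,0,0,0,-1],[0,0,0.1,0,0,0,-1],[0,0,0,0,0,0,-1]]' >/dev/null
python3 go.py -132 73
python3 -m jog '[[0,0,0.05,0,0,0,-1],[0,0,0,0,0,0,-1]]'|tail -2; python3 go.py
python3 -m jog '[[0,0,0.05,0,0,0,-1],[0,0,0,0,0,0,-1]]'|tail -2; python3 go.py
```

```text
t 4.35 box xy [ -65.4 -131.7] z 74.24 F [0.07 0.29 0.77] yaw -16.04 Tz [-2.e-03  6.e-04 -1.e+00] w 0.6 q [-16.6   4.6 100.1   0.   75.4  89.4]
units to go [0.018 0.013 0.062]
ft_force: [0.1, -0.4, 0.8]
gripper_width: 0.3
t 4.55 box xy [ -64.2 -131.6] z 74.67 F [ 0.11 -0.38  0.77] yaw -16.02 Tz [ 4.e-04 -1.e-04 -1.e+00] w 0.3 q [-16.6   4.6 100.   -0.   75.3  89.4]
ft_force: [-0.6, -0.6, -0.1]
gripper_width: 0.7
t 4.75 box xy [ -64.3 -131.5] z 73.57 F [-0.61 -0.6  -0.09] yaw -16.02 Tz [ 3.e-04 -1.e-04 -1.e+00] w 0.7 q [-16.6   4.7 100.1  -0.   75.2  89.4]
```

```bash
for i in 1; do python3 -m jog '[[0,0,0.05,0,0,0,-1],[0,0,0,0,0,0,-1]]'>/dev/null; python3 go.py; done
python3 -m jog '[[0,0,0.05,0,0,0,-1],[0,0,0,0,0,0,-1]]'>/dev/null; python3 go.py
```

```text
t 4.95 box xy [ -64.5 -131.5] z 72.34 F [ 0.2  -0.95  0.  ] yaw -16.02 Tz [-1.e-04  0.e+00 -1.e+00] w 0.4 q [-16.6   4.8 100.1  -0.   75.1  89.4]
t 5.15 box xy [ -64.5 -131.5] z 71.27 F [-0.27  0.43 -0.07] yaw -16.03 Tz [-2.e-04  1.e-04 -1.e+00] w 0.3 q [-16.6   4.8 100.2   0.   75.   89.4]
```

```bash
python3 -m jog '[[0,0,0.05,0,0,0,-1],[0,0,0,0,0,0,-1]]'>/dev/null; python3 go.py
python3 -m jog '[[0,0,0.04,0,0,0,-1],[0,0,0,0,0,0,-1]]'>/dev/null; python3 go.py
```

```text
t 5.35 box xy [ -64.5 -131.6] z 70.26 F [0.03 0.39 0.46] yaw -16.02 Tz [-2.e-04  1.e-04 -1.e+00] w 0.4 q [-16.6   4.9 100.2  -0.   74.9  89.4]
t 5.55 box xy [ -64.5 -131.6] z 69.56 F [-0.81 -0.56 -0.96] yaw -16.03 Tz [-1.e-04  0.e+00 -1.e+00] w 0.5 q [-16.6   4.9 100.3   0.   74.8  89.4]
```

```bash
python3 -m jog '[[0,0,0.04,0,0,0,-1],[0,0,0,0,0,0,-1]]'>/dev/null; python3 go.py
python3 - <<'E'
from workcell import robot
import cv2,numpy as np
ims=[]
for n in ["side","scene"]:
    f=robot.grab_frame(n); p=f["pixels"][:,:,::-1]
    p=p[130:230,270:390] if n=="side" else p[160:260,230:350]
    ims.append(cv2.resize(p,None,fx=3.3,fy=5,interpolation=cv2.INTER_CUBIC))
cv2.imwrite("pics/c2.png",np.hstack(ims))
E
```

```text
t 5.75 box xy [ -64.5 -131.6] z 68.69 F [-0.41 -0.53 -0.16] yaw -16.03 Tz [-2.e-04  1.e-04 -1.e+00] w 0.6 q [-16.6   5.  100.3   0.   74.7  89.4]
```

View pics/c2.png

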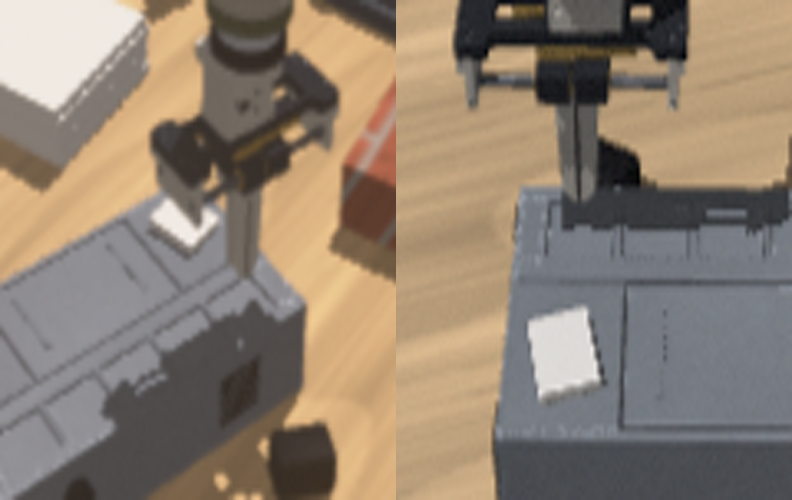

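Run:
```python
import numpy as np,cv2
def P(n):
    f=np.load(f"pics/{n}0.npz");R=np.diag([1,-1,-1])@f["attitude"].T
    return f["K"]@np.c_[R,-R@f["origin"]]
X=cv2.triangulatePoints(P("side"),P("scene"),np.array([[343.6],[185.]]),np.array([[285.2],[199.6]]));X=X[:3]/X[3];print(X.T)
th=np.radians(-16.04);t=np.array([639.6,0.6]);R=np.array([[np.cos(th),-np.sin(th)],[np.sin(th),np.cos(th)]])
for n in ("side","scene"):
  for z in (68.7,73,80):
    w=R@[-65,-132]+t; p=P(n)@[*w,z,1]; print(n,z,p[:2]/p[2])
```

```text
[[ 540.6209116  -109.10628058   97.72054725]]
side 68.7 [343.06114715 192.02171935]
side 73 [343.10441357 191.01498767]
side 80 [343.1751719  189.36856876]
scene 68.7 [285.84569748 207.14269611]
scene 73 [285.77576404 206.02335958]
scene 80 [285.66125796 204.19060485]
```

Run:
```python
import numpy as np,cv2
def P(n):
    f=np.load(f"pics/{n}0.npz");R=np.diag([1,-1,-1])@f["attitude"].T
    return f["K"]@np.c_[R,-R@f["origin"]]
yv=np.array([.339,-.941,0])
for n in ("scene","side"):
  for s in (-55,0,55):
    for z in (183.6,213):
      p=P(n)@[*(np.array([203.2,-564,z])+s*yv),1]; print(n,s,z,p[:2]/p[2])
a=cv2.imread("pics/scene0.png")[60:160,50:170];b=cv2.imread("pics/side0.png")[50:150,450:570]
cv2.imwrite("pics/s3.png",np.hstack([cv2.resize(x,None,fx=3.3,fy=3.3) for x in (a,b)]))
```

```text
scene -55 183.6 [135.74106538 131.67740799]
scene -55 213 [133.18478948 123.46988263]
scene 0 183.6 [118.02491485 136.90946837]
scene 0 213 [115.16748963 128.62428699]
scene 55 183.6 [ 99.6473261  142.33686942]
scene 55 213 [ 96.46769519 133.97393998]
side -55 183.6 [493.75196388 150.41672184]
side -55 213 [495.8490656  143.03796523]
side 0 183.6 [493.80769298 143.22095702]
side 0 213 [495.84606389 135.96754266]
side 55 183.6 [493.86038739 136.41703322]
side 55 213 [495.84322749 129.2864847 ]
```

View pics/s3.png

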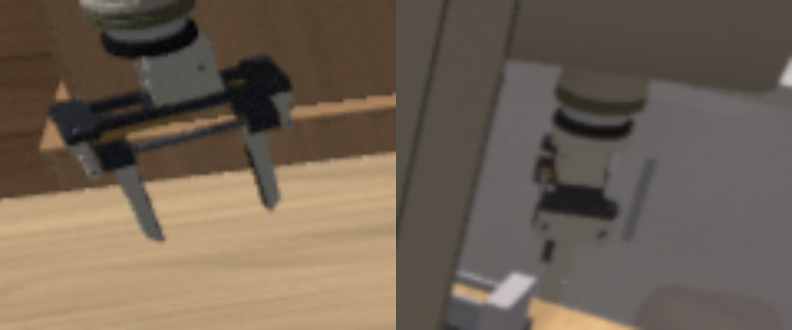

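Neither the force reading nor the pictures show contact. Triangulating the visible fingertips (side ~344,185; scene ~285,200) puts them about 29 mm above the reported TCP. The start picture shows the same offset. I'll keep going down in guarded steps; contact should come near TCP z≈45.

```bash
python3 -m jog '[[0,0,0.2,0,0,0,-1],[0,0,0.2,0,0,0,-1],[0,0,0,0,0,0,-1]]'>/dev/null; python3 go.py
python3 -m jog '[[0,0,0.1,0,0,0,-1],[0,0,0.1,0,0,0,-1],[0,0,0,0,0,0,-1]]'>/dev/null; python3 go.py
python3 - <<'E'
import numpy as np
from h import *
th=np.radians(-16.04);t=np.array([639.6,0.6]);R=np.array([[np.cos(th),-np.sin(th)],[np.sin(th),np.cos(th)]])
for n,uv,z in (("scene",(643/4.8+250,143/4.8+185),125),("side",(151/5+230,161/5+160),125)):
    w=cast(np.load(f"pics/{n}0.npz"),[uv],z)[0];print("jar",R.T@(w[:2]-t))
E
```

```text
t 6.15 box xy [ -65.1 -131.6] z 59.8 F [-0.58 -0.03 -0.6 ] yaw -16.03 Tz [-1.5e-03  4.0e-04 -1.0e+00] w 0.8 q [-16.6   5.5 100.7  -0.   73.8  89.4]
t 6.45 box xy [ -64.7 -131.6] z 56.46 F [-0.53  0.34  0.74] yaw -16.03 Tz [-5.e-04  1.e-04 -1.e+00] w 0.5 q [-16.6   5.7 100.9  -0.   73.4  89.4]
jar [ 30.34713205 139.40394405]
jar [ 27.2558447  138.12680598]
```

```bash
python3 -m jog '[[0,0,0.1,0,0,0,-1],[0,0,0.1,0,0,0,-1],[0,0,0.1,0,0,0,-1],[0,0,0,0,0,0,-1]]'>/dev/null; python3 go.py
python3 -m jog '[[0,0,0.06,0,0,0,-1],[0,0,0,0,0,0,-1]]'>/dev/null; python3 go.py
```

```text
t 6.85 box xy [ -64.7 -131.6] z 50.39 F [-0.28  0.43 -0.46] yaw -16.03 Tz [-6.e-04  2.e-04 -1.e+00] w 0.4 q [-16.6   6.1 101.1  -0.   72.8  89.4]
t 7.05 box xy [ -64.5 -131.6] z 49.53 F [-0.04  0.3   0.46] yaw -16.02 Tz [-1.e-04  0.e+00 -1.e+00] w 0.4 q [-16.6   6.2 101.2  -0.   72.7  89.4]
```

Run:
```python
from workcell import robot
import cv2,numpy as np
ims=[]
for n in ["side","scene"]:
    f=robot.grab_frame(n); p=f["pixels"][:,:,::-1]
    p=p[150:210,310:370] if n=="side" else p[170:230,250:310]
    ims.append(cv2.resize(p,None,fx=6.6,fy=6.6,interpolation=cv2.INTER_CUBIC))
cv2.imwrite("pics/c4.png",np.hstack(ims))
```

```text
(no output)
```

View pics/c4.png

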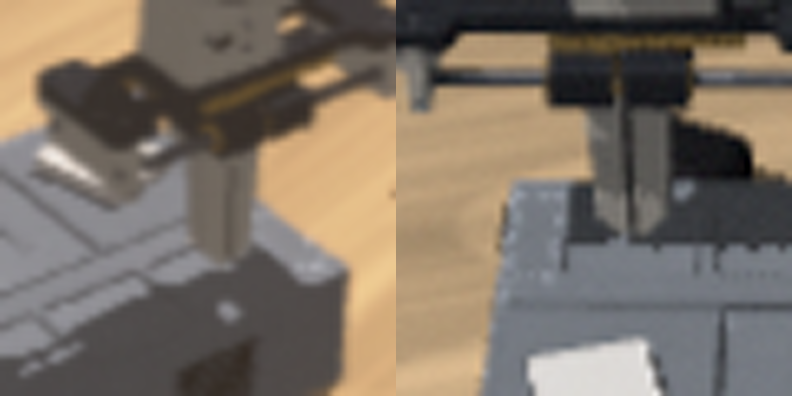

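The fingertip now meets its shadow on the rightmost plate (scene ~286,206, which matches the predicted row for z=73), so contact is imminent.

```bash
for k in 1; do python3 -m jog '[[0,0,0.05,0,0,0,-1],[0,0,0,0,0,0,-1]]'>/dev/null; python3 go.py; done
python3 -m jog '[[0,0,0.05,0,0,0,-1],[0,0,0,0,0,0,-1]]'>/dev/null; python3 go.py
python3 -m jog '[[0,0,0.05,0,0,0,-1],[0,0,0,0,0,0,-1]]'>/dev/null; python3 go.py
```

```text
t 7.35 box xy [ -64.5 -131.6] z 48.52 F [ 0.23 -0.07 -0.28] yaw -16.03 Tz [-1.e-04  0.e+00 -1.e+00] w 0.5 q [-16.6   6.3 101.2  -0.   72.5  89.4]
t 7.55 box xy [ -64.5 -131.6] z 47.5 F [-0.57  0.35  0.01] yaw -16.02 Tz [-2.e-04  0.e+00 -1.e+00] w 0.7 q [-16.6   6.3 101.3  -0.   72.4  89.4]
t 7.75 box xy [ -64.5 -131.6] z 46.47 F [ 0.06 -0.14 -0.48] yaw -16.03 Tz [-2.e-04  1.e-04 -1.e+00] w 0.4 q [-16.6   6.4 101.3   0.   72.3  89.4]
```

```bash
python3 -m jog '[[0,0,0.05,0,0,0,-1],[0,0,0,0,0,0,-1]]'>/dev/null; python3 go.py
python3 -m jog '[[0,0,0.05,0,0,0,-1],[0,0,0,0,0,0,-1]]'>/dev/null; python3 go.py
python3 -m jog '[[0,0,0.05,0,0,0,-1],[0,0,0,0,0,0,-1]]'>/dev/null; python3 go.py
```

```text
t 7.95 box xy [ -64.5 -131.6] z 45.5 F [ 0.17 -0.62  0.3 ] yaw -16.03 Tz [-2.e-04  0.e+00 -1.e+00] w 0.9 q [-16.6   6.5 101.3  -0.   72.2  89.4]
t 8.15 box xy [ -64.5 -131.6] z 44.5 F [-0.23 -1.38 -0.67] yaw -16.03 Tz [-2.e-04  1.e-04 -1.e+00] w 0.3 q [-16.6   6.5 101.4  -0.   72.1  89.4]
t 8.35 box xy [ -64.5 -131.5] z 43.46 F [0.22 0.29 0.45] yaw -16.02 Tz [-3.e-04  1.e-04 -1.e+00] w 0.2 q [-16.6   6.6 101.4   0.   72.   89.4]
```

```bash
python3 -m jog '[[0,0,0.05,0,0,0,-1],[0,0,0,0,0,0,-1]]'>/dev/null; python3 go.py
python3 -m jog '[[0,0,0.05,0,0,0,-1],[0,0,0,0,0,0,-1]]'>/dev/null; python3 go.py
python3 - <<'E'
from workcell import robot
import cv2,numpy as np
ims=[]
for n in ["side","scene"]:
    f=robot.grab_frame(n); p=f["pixels"][:,:,::-1]
    p=p[150:210,310:370] if n=="side" else p[170:230,250:310]
    ims.append(cv2.resize(p,None,fx=6.6,fy=6.6,interpolation=cv2.INTER_CUBIC))
cv2.imwrite("pics/c5.png",np.hstack(ims))
E
```

```text
t 8.55 box xy [ -64.5 -131.6] z 42.49 F [-0.36 -0.39 -0.12] yaw -16.02 Tz [-2.e-04  0.e+00 -1.e+00] w 0.3 q [-16.6   6.7 101.5  -0.   71.9  89.4]
t 8.75 box xy [ -64.5 -131.6] z 41.48 F [ 0.47 -0.61 -0.56] yaw -16.03 Tz [-2.e-04  1.e-04 -1.e+00] w 0.4 q [-16.6   6.7 101.5   0.   71.8  89.4]
```

View pics/c5.png

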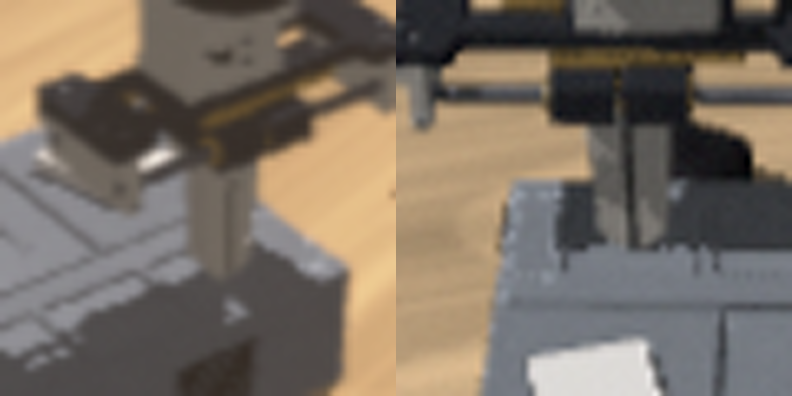

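Allowing for the finger's thickness (its near face biases the rows), the tip is still a few mm above the plate. I'll continue the guarded descent.

```bash
python3 -m jog '[[0,0,0.05,0,0,0,-1],[0,0,0,0,0,0,-1]]'>/dev/null; python3 go.py
python3 -m jog '[[0,0,0.05,0,0,0,-1],[0,0,0,0,0,0,-1]]'>/dev/null; python3 go.py
python3 -m jog '[[0,0,0.05,0,0,0,-1],[0,0,0,0,0,0,-1]]'>/dev/null; python3 go.py
```

```text
t 9.05 box xy [ -64.5 -131.5] z 40.51 F [ 0.12 -0.71  0.25] yaw -16.02 Tz [-2.e-04  1.e-04 -1.e+00] w 0.6 q [-16.6   6.8 101.5   0.   71.7  89.4]
t 9.25 box xy [ -64.5 -131.6] z 39.47 F [0.32 0.18 0.08] yaw -16.03 Tz [-2.e-04  1.e-04 -1.e+00] w 0.2 q [-16.6   6.9 101.6   0.   71.6  89.4]
t 9.45 box xy [ -64.3 -131.6] z 39.07 F [-2.01  0.73  4.36] yaw -16.02 Tz [ 1.e-04 -0.e+00 -1.e+00] w 0.7 q [-16.6   6.9 101.6  -0.   71.5  89.4]
```

```bash
python3 -m jog '[[0,0,0.05,0,0,0,-1],[0,0,0,0,0,0,-1]]'>/dev/null; python3 go.py
```

```text
t 9.65 box xy [ -64.3 -131.6] z 39.06 F [-6.53  2.05 13.22] yaw -16.02 Tz [ 2.e-04 -1.e-04 -1.e+00] w 0.4 q [-16.6   6.9 101.6  -0.   71.5  89.4]
```

Contact is at TCP z≈39.1 and it is rigid: 13 N with no travel, so plate −132 is a blank. The tips are 34 mm behind the reported TCP. Next plate.

```bash
python3 -m jog '[[0,0,-0.45,0,0,0,-1],[0,-0.82,0,0,0,0,-1],[0,-0.82,0,0,0,0,-1],[0,-0.83,0,0,0,0,-1],[0,-0.83,0,0,0,0,-1],[0,0,0.2,0,0,0,-1],[0,0,0.1,0,0,0,-1],[0,0,0,0,0,0,-1]]'>/dev/null; python3 go.py -66 39
```

```text
t 10.45 box xy [-65.1 -65.7] z 39.77 F [-0.09  0.33 -0.26] yaw -16.01 Tz [-0.0014  0.     -1.    ] w 0.3 q [ -9.8   8.2 100.1  -0.   71.8  96.2]
units to go [0.004 0.013 0.039]
```

```bash
python3 -m jog '[[0,0,0.08,0,0,0,-1],[0,0,0,0,0,0,-1]]'>/dev/null; python3 go.py
```

```text
t 10.65 box xy [-64.3 -66.1] z 39.15 F [ 0.02  0.32 -0.49] yaw -16.07 Tz [ 1.e-04 -1.e-04 -1.e+00] w 0.4 q [ -9.8   8.3 100.1  -0.   71.7  96.2]
```

```bash
python3 -m jog '[[0,0,0.06,0,0,0,-1],[0,0,0,0,0,0,-1]]'>/dev/null; python3 go.py
python3 -m jog '[[0,0,0.05,0,0,0,-1],[0,0,0,0,0,0,-1]]'>/dev/null; python3 go.py
```

```text
t 10.85 box xy [-64.2 -66.1] z 39.08 F [-5.78 -0.21 10.31] yaw -16.06 Tz [ 2.e-04 -3.e-04 -1.e+00] w 0.2 q [ -9.8   8.3 100.1  -0.   71.6  96.2]
t 11.05 box xy [-64.1 -66.1] z 39.06 F [-9.82  1.44 18.14] yaw -16.06 Tz [ 3.e-04 -3.e-04 -1.e+00] w 0.4 q [ -9.8   8.3 100.1  -0.   71.6  96.2]
```

Plate −66 is rigid too. On to the middle plate.

```bash
python3 -m jog '[[0,0,-0.47,0,0,0,-1],[0,-0.82,0,0,0,0,-1],[0,-0.82,0,0,0,0,-1],[0,-0.83,0,0,0,0,-1],[0,-0.83,0,0,0,0,-1],[0,0,0.2,0,0,0,-1],[0,0,0.1,0,0,0,-1],[0,0,0,0,0,0,-1]]'>/dev/null; python3 go.py 0 39
```

```text
t 11.85 box xy [-64.9   0.3] z 39.51 F [-0.8   0.51  0.32] yaw -16.01 Tz [-1.1e-03 -1.0e-04 -1.0e+00] w 0.6 q [ -3.2  10.7  97.3  -0.   72.1 102.8]
units to go [-0.005  0.015  0.025]
```

```bash
python3 -m jog '[[0,0,0.08,0,0,0,-1],[0,0,0,0,0,0,-1]]'>/dev/null; python3 go.py 
python3 -m jog '[[0,0,0.06,0,0,0,-1],[0,0,0,0,0,0,-1]]'>/dev/null; python3 go.py
```

```text
t 12.05 box xy [-64.4   0. ] z 39.11 F [-1.91  1.19  4.15] yaw -16.07 Tz [-1.e-04  2.e-04 -1.e+00] w 0.2 q [ -3.3  10.7  97.3   0.   72.  102.8]
t 12.25 box xy [-64.4   0. ] z 39.07 F [-7.19  2.11 13.28] yaw -16.07 Tz [ 0.e+00  2.e-04 -1.e+00] w 0.5 q [ -3.3  10.7  97.3   0.   72.  102.8]
```

The middle plate is rigid. Next is +66.

```bash
python3 -m jog '[[0,0,-0.44,0,0,0,-1],[0,-0.82,0,0,0,0,-1],[0,-0.82,0,0,0,0,-1],[0,-0.83,0,0,0,0,-1],[0,-0.83,0,0,0,0,-1],[0,0,0.2,0,0,0,-1],[0,0,0.1,0,0,0,-1],[0,0,0,0,0,0,-1]]'>/dev/null; python3 go.py 66 39
```

```text
t 13.05 box xy [-65.   66.2] z 39.38 F [-0.44 -0.25 -0.34] yaw -16.01 Tz [-1.3e-03 -2.0e-04 -1.0e+00] w 0.6 q [  3.   14.1  93.4  -0.   72.6 109. ]
units to go [0.001 0.009 0.019]
```

```bash
python3 -m jog '[[0,0,0.08,0,0,0,-1],[0,0,0,0,0,0,-1]]'>/dev/null; python3 go.py 
python3 -m jog '[[0,0,0.06,0,0,0,-1],[0,0,0,0,0,0,-1]]'>/dev/null; python3 go.py
```

```text
t 13.25 box xy [-64.5  66. ] z 38.55 F [-0.62  0.51  0.92] yaw -16.07 Tz [-2.e-04  1.e-04 -1.e+00] w 0.2 q [  2.9  14.2  93.4   0.   72.4 109. ]
t 13.45 box xy [-64.4  66. ] z 37.55 F [-1.21 -0.76  2.01] yaw -16.05 Tz [ 1.e-04 -3.e-04 -1.e+00] w 0.4 q [  2.9  14.2  93.4  -0.   72.3 109. ]
```

Plate +66 gives: 1.5 mm of travel at about 2 N. I'll press on.

```bash
python3 -m jog '[[0,0,0.08,0,0,0,-1],[0,0,0.08,0,0,0,-1],[0,0,0.05,0,0,0,-1],[0,0,0,0,0,0,-1]]'>/dev/null; python3 go.py 
python3 -m jog '[[0,0,0.06,0,0,0,-1],[0,0,0,0,0,0,-1],[0,0,0,0,0,0,-1],[0,0,0,0,0,0,-1]]'>/dev/null; python3 go.py
python3 - <<'E'
from workcell import robot
import cv2
cv2.imwrite("pics/p1.png",cv2.resize(robot.grab_frame("scene")["pixels"][150:280,230:430,::-1],None,fx=4,fy=4))
E
```

```text
t 13.85 box xy [-64.2  66.2] z 33.27 F [-2.66 -2.45  4.  ] yaw -16.03 Tz [ 3.e-04 -4.e-04 -1.e+00] w 0.5 q [  3.   14.5  93.6  -0.   71.9 109. ]
t 14.25 box xy [-64.1  66.3] z 33.01 F [-4.64 -2.39 10.97] yaw -16.02 Tz [ 5.e-04 -4.e-04 -1.e+00] w 0.4 q [  3.   14.6  93.6  -0.   71.8 109. ]
```

View pics/p1.png

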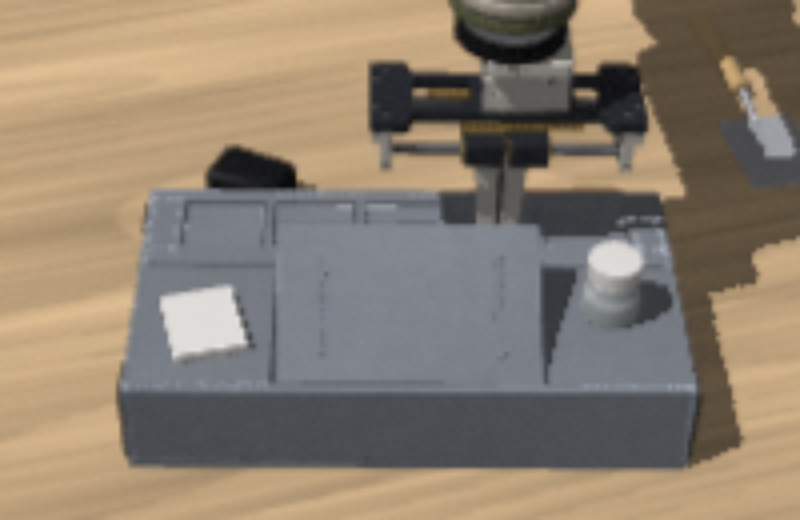

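The door has sprung up (near edge at ~280-540, row 225). The plate was pressed fully, about 6 mm. I'll draw straight up.

```bash
python3 -m jog '[[0,0,-0.3,0,0,0,-1],[0,0,-0.5,0,0,0,-1],[0,0,-1,0,0,0,-1],[0,0,-1,0,0,0,-1],[-0.3,0,-1,0,0,0,-1],[-0.5,0,-1,0,0,0,-1],[-0.5,0,-1,0,0,0,-1],[-0.5,0,-1,0,0,0,-1]]'>/dev/null
python3 -m jog '[[-1,0,-1,0,0,0,-1],[-1,0,-1,0,0,0,-1],[-1,0,-0.5,0,0,0,-1],[0,0,0,0,0,0,-1],[0,0,0,0,0,0,-1],[0,0,0,0,0,0,-1]]'>/dev/null; python3 go.py
python3 - <<'E'
from workcell import robot
import cv2
for n,r in (("scene",(150,280,230,430)),("side",(120,270,200,400))):
    a,b,c,d=r
    cv2.imwrite(f"pics/p2{n}.png",cv2.resize(robot.grab_frame(n)["pixels"][a:b,c:d,::-1],None,fx=4,fy=4))
E
```

```text
t 15.7 box xy [-160.4   66.3] z 217.17 F [-0.09  0.23 -0.95] yaw -16.03 Tz [-1.e-03 -1.e-04 -1.e+00] w 0.4 q [  6.5  -6.3  95.8   0.   90.6 112.5]
```

View pics/p2scene.png

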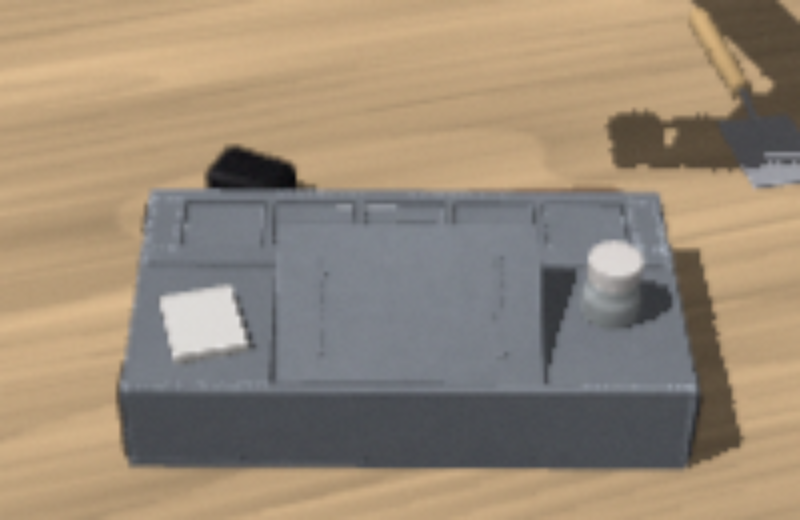

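View pics/p2side.png

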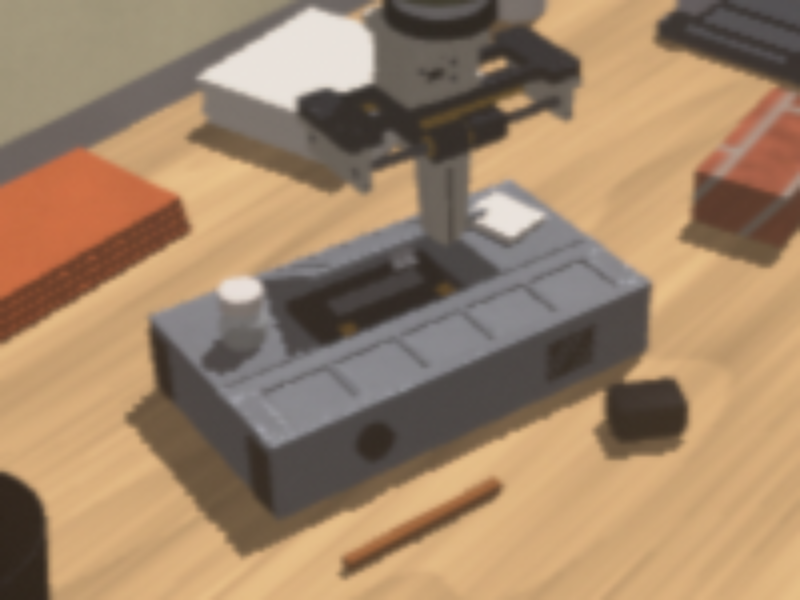

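Both views show the door open (side view: open bay at ~290-460, 250-345). All five plates look alike again, and the jar, offcut, pencil and tape measure sit where they were. The force reading is about zero, so I'm handing in.

```bash
python3 -c "
from workcell import robot
print(robot.finish_job())"
```

```text
the job is handed in; nothing more can be done
None
```

The battery door is open and I handed the job in at about 16 s. The catch was the plate at y +66 mm, the fourth from the right.

- **Feeling along the row:** I pressed each plate from the right with the shut fingertips. The plates at −132, −66 and 0 mm were rigid (13–18 N with no travel). The one at +66 mm gave at about 2 N and went down about 6 mm. I did not need to touch the plate at +132 mm.
- **Pressing and drawing away:** The door had sprung up in the scene picture taken with the catch fully down. I then drew the hand straight up and back towards the robot.
- **Last checks:** The side and scene pictures show the door open and the pressed plate level with the others as far as the pictures resolve. The jar, tile offcut, pencil and tape measure had not moved, and the force reading was near zero. The highest force I read was about 21 N while probing.
- **Disagreement found:** The plates were met at a reported TCP height of 39 mm although their faces are at 73 mm. The real fingertips are therefore about 34 mm behind the stated TCP. The pictures showed this too, and I went by contact instead.

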